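Refit a welding respirator's blower and hold its recessed reset

TASK

The blower of the welding respirator lies open on the bench: pack the filter cartridge and the battery pack fully home into their two bays, lowering them in rather than dropping them. Then draw the pin punch from the punch rack, reach its thin end down the small hole in the blower's top, and press the recessed filter-reset button all the way down without forcing it. Finish while still holding the punch with the button held down, and leave the other punches and the odds and ends on the bench where they are.

Things in the scene. Friction and masses are not known exactly. Their poses are not given: they have to be found in the camera images.
- blower: Dark grey respirator blower, 228 x 166 mm plus a hose spigot at +x, fixed on the bench. Origin on the bench under its middle; z up. -x half (x -116 to 6 mm): open tub with two bays; walls and rib 6 mm thick, bevelled tops 40 mm above the bench, bay floors at 12 mm. +x half, 72 mm high: round fan scroll at -y, lighter control shoulder with the reset hole at +y.
- filter_bay (a point): Centre of the floor of the wide bay (-y side of the tub), 12 mm above the bench, 110 mm along the blower's x by 99 mm along y, 28 mm deep. Axes as the blower's.
- battery_bay (a point): Centre of the floor of the narrow bay (+y side of the tub), 12 mm above the bench, 110 mm along the blower's x by 49 mm along y, 28 mm deep. Axes as the blower's.
- reset_hole (a point): Centre of the mouth of the round reset hole in the flat top of the control shoulder, 72 mm above the bench; the hole is 12 mm wide, vertical, with a 2 mm chamfer round its mouth. Unpressed, the top of the button lies 18 mm below the mouth.
- reset_button (a joint): Travel of the spring-loaded reset button in the hole, a 10 mm wide light cap: 0 m when up, 0.005 m when all the way down (a firm stop). It starts to move at 1.5 N and is fully down at 5 N; it springs back when let go.
- filter: Filter cartridge: white block 105 (x) x 94 (y) x 28 mm, pleats on top; along x over its middle a grip ridge 60 long, 14 wide (y), 24 high, so 52 mm high in all; 0.14 to 0.28 kg. Origin: centre of its underside, z up. Starts flat on the bench. Goes ridge up, either way round, into the wide bay, its x along the blower's x; the block is then level with the rim.
- battery: Battery pack: black block 105 (x) x 44 (y) x 55 mm, copper contacts on both ends; 0.36 to 0.6 kg. Origin: centre of its underside, z up. Starts flat on the bench. Goes upright, either way round, into the narrow bay, its x along the blower's x; it then stands 27 mm above the rim.
- punch_rack: Grey steel punch rack, 56 (x) x 150 (y) x 78 mm high, fixed. Origin on the bench under its middle. Three punches stand upright in it, in a row along its y at -45, 0 and 45 mm, in any order, tips 6 mm above the bench, loosely guided by a 9 mm hole (20 to 26 mm above the bench) and a 13.5 mm hole in the top shelf (70 to 78 mm).
- pin_punch: Pin punch, steel, 160 mm long, 0.11 kg, standing in the rack: the tallest of the three (head 166 mm above the bench), the only one with an even round knurled shank. Origin at the centre of its blunt tip, below; z points along it to its head. Its pin is 5 mm across for 45 mm, widens over 10 mm to the shank, 12 mm across up to the head.
- centre_punch: Centre punch, 108 mm long, with a thick dark hexagonal upper part 17 mm across; in the rack, to be left there (head 114 mm above the bench). Origin at its tip.
- taper_punch: Taper punch, 112 mm long, with a thick dark hexagonal upper part 20 mm across; in the rack, to be left there (head 118 mm above the bench). Origin at its tip.
- flap_disc: Flap disc for a grinder, 115 mm across and 16 mm thick, lying on the bench; leave it. Origin at the centre of its underside.
- magnet: Welding magnet, flat steel block 94 x 60 x 15 mm lying on the bench; leave it. Origin at the centre of its underside.
- pipe_offcut: Short steel pipe offcut, 60 mm across and 60 mm high, standing on the bench; leave it. Origin at the centre of its underside.

How it is judged:
By the outcome, as a careful person would: the job done as asked, in the order asked, and still so for the second after the job is handed in, while the arm keeps its last pose, push and grip.
It also fails if it takes over 72 s, if anything falls off the work surface, if the arm or the gripper's body presses on something with over 40 N, if the wrist force passes 120 N, or if a joint passes its speed limit or range.

ROBOT

A 7-joint arm with a two-finger parallel gripper is mounted at the origin on the work surface. World frame = base frame: x ahead of the robot, y to its left, z up, the work surface at z = 0. Lengths are in mm, angles in rad, forces in N, time in s.
With the tool pointing down it reaches from about 400 to 875 mm from the base axis. Payload 4.4 kg.
Tool frame: the origin (TCP) lies where the fingers leave the gripper's body, on its centre line; the fingertips stand 73 mm ahead of it and the grasp point (between the pads) lies 54 mm ahead of it; z points along the fingers, y is the line along which they close (so a half turn about z gives the same grasp; the last joint's range is limited). The gripper opens to 85 mm and grips with 20 to 120 N. Pads are 22 mm wide; open, the fingers measure 114 mm over their backs; the gripper's body (76 mm by 85 mm) begins 54 mm behind the grasp point. The pads swing forward as they close: fully open they stand 13 mm farther back than shut.
Start: joints at [1.236, 0.628, 0.038, 1.517, -0.027, 0.996, -0.02], TCP at [172.648, -626.665, 303.913] pointing down, gripper open.
Joint ranges: [-3.06, 3.06], [-0.37, 2.12], [-1.25, 1.32], [0.18, 2.47], [-1.1, 4.24], [0.23, 1.98], [-2.94, 2.94]. Speed limits (rad/s): [2.57, 2.57, 3.14, 3.14, 3.14, 3.14, 3.14].

INTERFACE

Orientations are given as [roll, pitch, yaw] about the fixed x, y, z axes, in that order (R = Rz(yaw) Ry(pitch) Rx(roll)).
In Python, from cell import ctrl gives the robot as it stands.
- The arm moves only by the tool send_rows, never from a script. Its argument "rows" is a list that holds one entry, the list of rows, each a list of 6 numbers: the shift along the tool's x, y, z in cm, then the turn, a rotation vector about the tool's x, y, z in rad. In form: [[[tx, ty, tz, wx, wy, wz], ...]]. A call has 1 to 10 rows; each row is the pose to reach, as a shift and turn from the pose commanded when the call began, along the tool's axes at that moment; what a row does not reach only later rows make up. A row lasts 1/10 s, in which the tool goes at most 50 mm and 8.59 degrees, less where a joint would pass 70% of its speed; a pose out of reach is approached as far as the arm can. A call with a gripper value outside its range is refused whole. "grip" is the closure in counts, from 0 (fully open) to 255 (shut), set as the call begins (left out, the last holds). The fingers move at their own pace and stop on an object; the grip force is fixed at half the most. Time passes only in rows, so rows that repeat a pose let the fingers close. It gives the time, the measured TCP pose, the force, the opening and the grip force at its end, in the units of the state.
- ctrl.read_state(): the state, without advancing time (a new reading comes with each control period).
- ctrl.get_image(name): name is "scene" or "top"; returns a dict with "pixels" (400x640x3 uint8, red, green, blue), "fx", "fy", "cx", "cy" (pixels), "extrinsics" (4x4, takes a point from camera to world coordinates). Camera axes: x right, y up, looking along -z (the intrinsics and any distortion apply to the point x, -y, -z); pixel columns grow to the right and rows downward; lengths in mm; the calibration is good to about 2 mm. A picture is of the moment at which its call begins. There is no depth.
- ctrl.finish_job(): hands the job in; it is judged then, once.
The state is a dict: "clock": time; "qpos": joint angles; "qd": joint speeds; "tau": joint torques, N m; "eef_pos": TCP position; "tool_rot": TCP orientation; "force": force on the tool from outside, world axes, zero at the start; "torque": the same for the moment, N m; "width": finger opening in mm; "gripper_force": force on a finger pad.
Only numpy, scipy, OpenCV 4.12 (cv2) and the standard library are available. Lean on these libraries where they do the work, as an engineer would, in place of code of your own. Each camera call takes 0.05 s, during which the arm holds its last target. There are 200 camera calls.

## Working session

There is one attempt and no reset: what is moved stays moved. The work goes in short steps, Python scripts to look and compute and a tool call to move; the robot and the scene stay as the last step left them, time stands still between calls to the robot, and variables do not carry over. Pictures are saved under pics/ and viewed, at most 10 in all, crops included, and the job is handed in when it is done.

Besides the shell and the picture viewer there is one more tool, called after "Emit:" as a command line: name --argument value ..., lists and objects as JSON in quotes. send_rows: Moves the arm, as the interface text tells. Its arguments: {"type":"object","properties":{"rows":{"type":"array","items":{"type":"array","items":{"type":"array","items":{"type":"number"}}}},"grip":{"type":"number"}},"required":["rows"]}

```bash
mkdir -p pics; ls; python3 - <<'E'
from cell import ctrl
import cv2,numpy as np
s=ctrl.read_state();print(s)
for n in("top","scene"):
    i=ctrl.get_image(n);cv2.imwrite(f"pics/{n}0.png",i["pixels"][:,:,::-1])
    print(n,{k:np.round(v,3).tolist() for k,v in i.items() if k!="pixels"})
E
```

```text
pics
{'clock': 0.0, 'qpos': array([ 1.23618643,  0.62935837,  0.0383898 ,  1.51841423, -0.02700136,
        0.99628797, -0.02001891]), 'qd': array([-6.05498847e-04,  5.89383155e-04, -7.23073001e-05, -1.05737830e-03,
        5.06563820e-04,  1.75224951e-04, -2.09653682e-04]), 'tau': array([ 1.13346584e-04, -5.63398182e+01,  1.22601639e+00, -1.93443561e+01,
        1.09586355e-02,  1.05283907e-02, -4.98002791e-06]), 'eef_pos': array([ 172.55114848, -626.15187897,  302.96528162]), 'tool_rot': array([-3.13964093e+00, -4.38590095e-06,  2.68831393e-01]), 'force': array([ 0.28214001, -1.059676  , -0.22811415]), 'torque': array([-0.01691378, -0.00360352, -0.04358773]), 'gripper_force': 0.0, 'width': 85.17311544419762}
top {'fx': 401.504, 'fy': 401.504, 'cx': 319.194, 'cy': 199.25, 'extrinsics': [[0.022, 0.98, -0.196, 286.494], [-1.0, 0.023, 0.005, -14.701], [0.009, 0.196, 0.981, 1385.186], [0.0, 0.0, 0.0, 1.0]]}
scene {'fx': 471.541, 'fy': 471.541, 'cx': 323.611, 'cy': 201.606, 'extrinsics': [[-0.788, -0.371, 0.492, 1174.865], [0.616, -0.496, 0.612, 735.014], [0.017, 0.785, 0.619, 885.935], [0.0, 0.0, 0.0, 1.0]]}
```

View pics/top0.png

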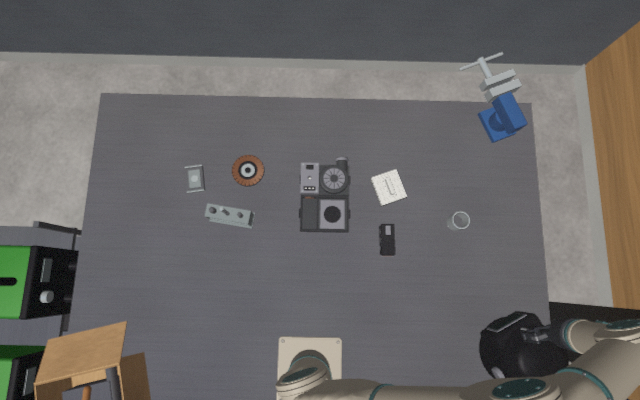

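View pics/scene0.png

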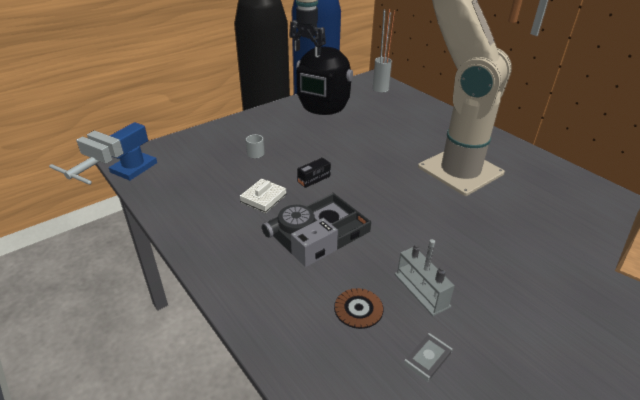

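The top view shows the blower at about (325,195), spigot up, with its +x along world x. The filter is at (389,187), the battery at (387,239), the rack at (230,215), the flap disc at (248,170), the magnet at (195,178) and the pipe at (459,220). The scene view agrees. Next I'll zoom in.

```bash
cat > h.py <<'E'
from cell import ctrl
import cv2,numpy as np
def ray(i,u,v):
    E=i["extrinsics"]; d=E[:3,:3]@np.array([(u-i["cx"])/i["fx"],-(v-i["cy"])/i["fy"],-1.]); return E[:3,3],d
def onz(i,u,v,z):
    o,d=ray(i,u,v); return (o+d*(z-o[2])/d[2])
def proj(i,p):
    E=i["extrinsics"]; c=E[:3,:3].T@(np.array(p,float)-E[:3,3]); return i["cx"]-i["fx"]*c[0]/c[2], i["cy"]+i["fy"]*c[1]/c[2]
def crop(i,x0,y0,x1,y1,k):
    return cv2.resize(np.ascontiguousarray(i["pixels"][y0:y1,x0:x1,::-1]),None,fx=k,fy=k,interpolation=cv2.INTER_CUBIC)
def two(i,uv,j,uv2):
    o,d=ray(i,*uv);p,e=ray(j,*uv2);d=d/np.linalg.norm(d);e=e/np.linalg.norm(e)
    s,t=np.linalg.lstsq(np.c_[d,-e],p-o,rcond=None)[0];a,b=o+s*d,p+t*e
    return (a+b)/2,np.linalg.norm(a-b)
E
python3 - <<'E'
from h import *
i=ctrl.get_image("top");cv2.imwrite("pics/tc.png",crop(i,290,150,420,265,6)[:600,:780])
a=crop(i,195,195,265,235,8);j=ctrl.get_image("scene");b=crop(j,390,230,460,315,6)
c=crop(j,255,190,375,265,5)
o=np.zeros((600,800,3),np.uint8)
o[:min(320,a.shape[0]),:560]=a[:320];
cv2.imwrite("pics/rack.png",a)
d=np.zeros((600,800,3),np.uint8);d[:510,:420]=b;e=cv2.resize(a,None,fx=.65,fy=.65);d[:e.shape[0],430:430+e.shape[1]]=e
cv2.imwrite("pics/rk.png",d)
E
```

```text
(no output)
```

View pics/tc.png

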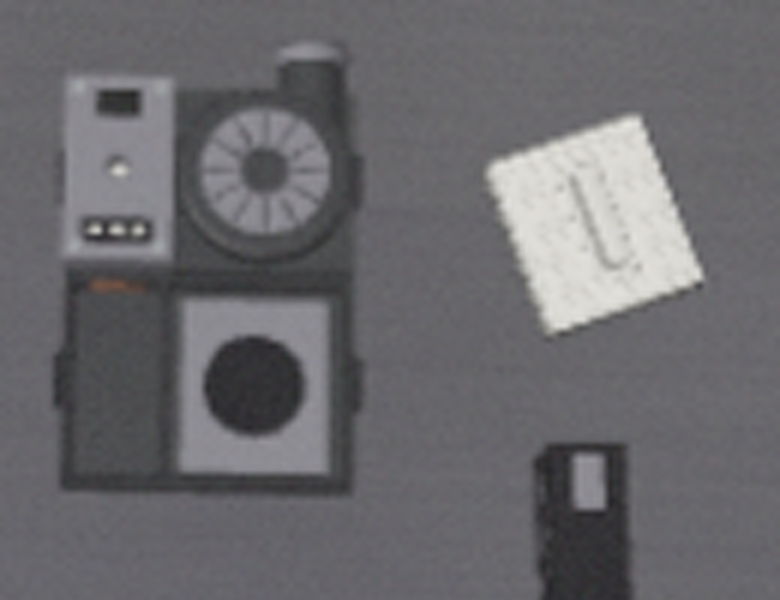

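View pics/rk.png

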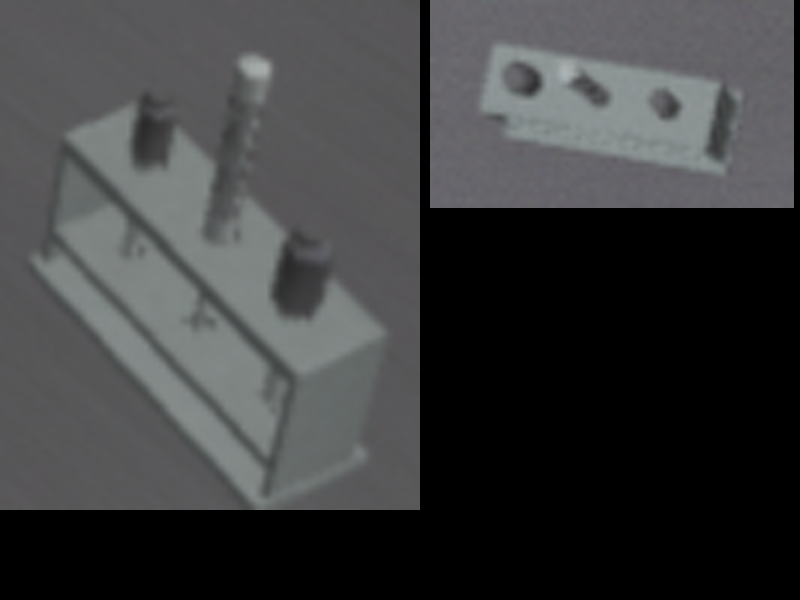

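The zoom shows the pin punch (round and light) in the middle slot of the rack, with a dark hex punch on either side. The reset hole, with its white cap, is at crop (118,167), which is about px (309.7,177.8). Next I'll do sub-pixel edge fits.

```bash
cat >> h.py <<'E'
def avg(n,k=3):
    L=[ctrl.get_image(n) for _ in range(k)]; L[0]["f"]=cv2.GaussianBlur(np.mean([l["pixels"] for l in L],0).mean(2).astype(np.float32),(0,0),.6); return L[0]
def edge(i,p0,p1,w=3.,m=.12,pol=0):
    """line along strongest gradient near segment p0-p1 -> two refined end points, rms px"""
    p0,p1=np.array(p0,float),np.array(p1,float);t=(p1-p0)/np.linalg.norm(p1-p0);n=np.array([-t[1],t[0]])
    s=np.arange(-w,w+.01,.1);P=[]
    for a in np.linspace(m,1-m,60):
        q=p0+a*(p1-p0)+s[:,None]*n
        g=np.gradient(cv2.remap(i["f"],q[:,:1].astype(np.float32),q[:,1:].astype(np.float32),cv2.INTER_CUBIC)[:,0])
        g=np.abs(g) if pol==0 else np.clip(g*pol,0,None)
        g=g*(g>.5*g.max()); P.append(p0+a*(p1-p0)+n*(g@s/(g.sum()+1e-9)))
    P=np.float32(P);vx,vy,x,y=cv2.fitLine(P,cv2.DIST_HUBER,0,.01,.01)[:,0]
    d=(P-[x,y])@[-vy,vx];c=np.array([x,y]);v=np.array([vx,vy])
    return c+v*(v@(p0-c)),c+v*(v@(p1-c)),float(np.sqrt(np.mean(d**2)))
E
python3 - <<'E'
from h import *
i=avg("top");C=lambda x,y:(290+(x+.5)/6-.5,150+(y+.5)/6-.5)
def line(name,a,b,z,**k):
    p,q,r=edge(i,C(*a),C(*b),**k);P,Q=onz(i,*p,z),onz(i,*q,z)
    d=Q-P;print(name,P[:2].round(1),Q[:2].round(1),"ang",round(np.degrees(np.arctan2(d[1],d[0])),2),"len",np.hypot(*d[:2]).round(1),"rms",round(r,2));return P[:2],Q[:2]
def box(n,cs,zs):
    L=[line(n,cs[k],cs[(k+1)%4],zs[k]) for k in range(4)]
    X=[]
    for k in range(4):
        (a,b),(c,d)=L[k-1],L[k];s=np.linalg.solve(np.c_[b-a,c-d],c-a);X.append(a+s[0]*(b-a))
    X=np.array(X);print(n,"corners",X.round(1).tolist(),"sides",[np.hypot(*(X[k]-X[k-1])).round(1) for k in range(4)],"centre",X.mean(0).round(1))
box("filter",[(487,165),(637,115),(703,283),(548,335)],[28,28,0,0])
box("battery",[(540,446),(628,445),(631,632),(540,632)],[55,55,0,0])
line("tubL1",(65,295),(65,345),40);line("tubL2",(64,415),(64,480),40)
line("tubR1",(352,300),(352,350),40);line("tubR2",(352,415),(352,480),40)
line("tubB",(75,490),(345,490),0)
box("plate",[(178,297),(331,297),(331,473),(178,473)],[12]*4)
line("shL",(64,90),(64,150),72);line("shT",(70,76),(170,76),72);line("shR",(175,100),(175,180),72)
g=i["f"]
for n,c,z in(("hole",(118,167),54),):
    u,v=C(*c);w=g[int(v)-3:int(v)+5,int(u)-3:int(u)+5];print(w.round(0).astype(int),int(u)-3,int(v)-3)
    y,x=np.mgrid[int(v)-1:int(v)+3,int(u)-1:int(u)+3];
x0,y0=int(C(250,0)[0]),int(C(0,385)[1])
u,v=C(254,385);m=(g<50).astype(np.uint8);n,lab,st,ce=cv2.connectedComponentsWithStats(m);l=lab[round(v),round(u)];print("circle",st[l],onz(i,*ce[l],12))
# rack top
Rk=lambda x,y:(195+((x-430)/.65+.5)/8-.5,195+((y)/.65+.5)/8-.5)
C=Rk
box("racktop",[(492,43),(724,80),(710,160),(482,111)],[78]*4)
E
```

```text
filter [ 641.8 -199.1] [ 674.6 -286.8] ang -69.49 len 93.6 rms 0.05
filter [ 674.  -287.8] [ 574.6 -324.5] ang -159.73 len 105.9 rms 0.12
filter [ 581.9 -329.4] [ 547.2 -238.3] ang 110.81 len 97.5 rms 0.11
filter [ 547.3 -239.3] [ 648.1 -201.5] ang 20.57 len 107.7 rms 0.11
filter corners [[643.4, -203.3], [674.9, -287.5], [579.3, -322.8], [547.6, -239.2]] sides [np.float64(102.4), np.float64(89.9), np.float64(101.9), np.float64(89.4)] centre [ 611.3 -263.2]
battery [ 475.3 -224.7] [ 471.2 -273.1] ang -94.89 len 48.6 rms 0.68
battery [ 475.1 -272.1] [ 371.9 -274.5] ang -178.65 len 103.3 rms 0.1
battery [ 374.  -284.4] [ 372.6 -232.3] ang 91.5 len 52.1 rms 0.11
battery [ 374.3 -233.6] [ 480.9 -228.6] ang 2.72 len 106.8 rms 0.34
battery corners [[475.0, -228.9], [471.2, -272.2], [373.7, -274.5], [372.7, -233.7]] sides [np.float64(102.4), np.float64(43.5), np.float64(97.5), np.float64(40.8)] centre [ 423.2 -252.3]
tubL1 [556.1  43.8] [527.2  42.5] ang -177.47 len 28.9 rms 0.05
tubL2 [487.1  43.8] [450.3  42.8] ang -178.37 len 36.8 rms 0.05
tubR1 [ 557.  -119.6] [ 528.1 -120.4] ang -178.3
[... 896 characters left out ...]
123 144 148 138 139 141]
 [139 134 146 175 174 151 141 141]
 [141 139 142 154 156 143 141 141]
 [141 141 141 142 143 141 141 141]
 [142 141 141 142 142 142 142 142]] 306 174
circle [     0      0    640    400 245055] [580.88968985 -20.30206127  12.        ]
racktop [526.  351.6] [505.9 203. ] ang -97.7 len 149.9 rms 0.54
racktop [507.3 203.9] [456.6 212.6] ang 170.2 len 51.4 rms 0.25
racktop [448.1 210. ] [473.9 355.6] ang 79.96 len 147.8 rms 0.75
racktop [484.3 356.7] [526.7 348.4] ang -11.05 len 43.3 rms 0.43
racktop corners [[525.6, 348.6], [506.0, 204.1], [448.8, 214.0], [474.4, 358.6]] sides [np.float64(52.1), np.float64(145.8), np.float64(58.1), np.float64(146.9)] centre [488.7 281.3]
```

```bash
python3 - <<'E'
from h import *
j=ctrl.get_image("scene");cv2.imwrite("pics/sc.png",crop(j,238,150,378,266,5.7))
E
```

```text
(no output)
```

View pics/sc.png

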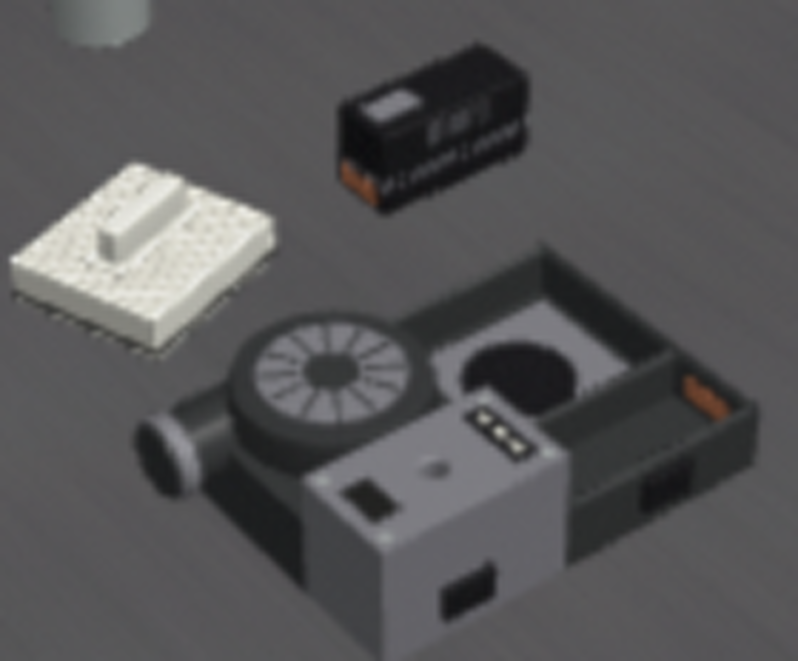

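The scene crop shows the battery at (435,130), the filter at (140,250), and the shoulder top with corners (387,545), (570,462) and (305,480). The hole is at (437,466), and the top of the tub's -x wall runs (545,245) to (757,405). The filter's lower strip is dark, so its near edges read too small when cast onto z=0.

```bash
python3 - <<'E'
from h import *
T=avg("top");S=avg("scene")
CT=lambda x,y:(290+(x+.5)/6-.5,150+(y+.5)/6-.5)
CS=lambda x,y:(238+(x+.5)/5.7-.5,150+(y+.5)/5.7-.5)
def line(i,name,a,b,z,**k):
    f=CT if i is T else CS
    p,q,r=edge(i,f(*a),f(*b),**k);P,Q=onz(i,*p,z),onz(i,*q,z);d=Q-P;M=(P+Q)/2
    print("T" if i is T else "S",name,"mid",M[:2].round(1),"ang",round(np.degrees(np.arctan2(d[1],d[0])),2),"len",np.hypot(*d[:2]).round(1),"rms",round(r,2))
line(S,"sh+y",(387,545),(570,462),72,w=2.);line(S,"sh+x",(305,480),(387,545),72,w=2.);line(S,"sh-x",(515,412),(570,462),72,w=2.)
line(S,"tub-x out",(545,245),(757,405),40,w=2.);line(S,"tub+y out",(570,492),(755,405),40,w=2.)
line(S,"sh+y bot",(570,570),(750,470),0,w=2.)
line(T,"tub-x",(75,490),(150,490),0,w=2.);line(T,"tub-x",(190,490),(340,490),0,w=2.)
line(T,"sh+x",(80,76),(165,76),72,w=1.5)
for n,a,b,z in(("-y",(340,103),(480,42),55),("-x",(480,42),(528,72),55),("+ybot",(528,155),(385,213),0),("+xbot",(338,175),(385,213),0)):line(S,"bat "+n,a,b,z,w=1.7)
for n,a,b,z in(("-y",(628,445),(631,632),55),("+x",(545,446),(626,445),55),("-xbot",(540,632),(631,632),0),("+ybot",(538,460),(541,625),0),("lab",(575,456),(575,510),55),("lab",(605,456),(605,510),55)):line(T,"bat "+n,a,b,z,w=1.7)
for n,a,b,z in(("-y",(10,262),(137,162),28),("-x",(137,162),(275,215),28),("+y",(275,220),(158,320),28),("+x",(155,320),(10,265),28)):line(S,"fil "+n,a,b,z,w=1.7)
# hole across two views
def blob(i,c,f):
    u,v=f(*c);g=i["f"];u0,v0=round(u),round(v);w=g[v0-4:v0+5,u0-4:u0+5];d=np.abs(w-np.median(w));d[d<8]=0
    y,x=np.mgrid[v0-4:v0+5,u0-4:u0+5];return (d*x).sum()/d.sum(),(d*y).sum()/d.sum()
a=blob(T,(118,167),CT);b=blob(S,(437,466),CS)
print("hole",a,b,onz(T,*a,72),onz(T,*a,60),onz(S,*b,72),two(T,a,S,b))
# ridge in top / scene: punch head (light blob)
for i,n,(x0,y0,x1,y1) in((T,"T",(205,200,235,222)),(S,"S",(425,236,440,262))):
    g=i["f"][y0:y1,x0:x1];m=(g>g.max()-25).astype(np.uint8);N,l,st,ce=cv2.connectedComponentsWithStats(m);print(n,g.max(),[(ce[k]+[x0,y0],st[k,4]) for k in range(1,N)])
E
```

```text
S sh+y mid [623.   43.8] ang 179.94 len 100.6 rms 0.12
S sh+x mid [674.3  12.8] ang 99.13 len 54.5 rms 0.62
S sh-x mid [571.8  25.5] ang 91.83 len 41.0 rms 0.27
S tub-x out mid [453.4 -37.6] ang 90.74 len 161.3 rms 0.13
S tub+y out mid [509.7  43.3] ang 176.67 len 110.9 rms 0.42
S sh+y bot mid [510.5  42.5] ang -179.29 len 116.1 rms 0.19
T tub-x mid [449.  14.] ang -89.94 len 43.3 rms 0.03
T tub-x mid [450. -74.] ang -89.37 len 86.6 rms 0.13
T sh+x mid [676.7  13.2] ang -90.02 len 48.1 rms 0.09
S bat -y mid [ 425.6 -271.9] ang -177.22 len 100.4 rms 0.18
S bat -x mid [ 374.7 -253.9] ang 91.59 len 41.2 rms 0.08
S bat +ybot mid [ 421.8 -234.5] ang 1.11 len 100.8 rms 0.13
S bat +xbot mid [ 474.5 -255.8] ang 93.95 len 43.0 rms 0.25
T bat -y mid [ 423.5 -273.3] ang -178.47 len 103.3 rms 0.09
T bat +x mid [ 474.4 -249.9] ang -90.99 len 45.1 rms 0.51
T bat -xbot mid [ 373.4 -258.4] ang -88.56 len 52.1 rms 0.11
T bat +ybot mid [ 425.6 -231.4] ang -177.87 len 94.8 rms 0.33
T bat lab mid [ 453.3 -242.8] ang -179.71 len 30.1 rms 0.03
T bat lab mid [ 453.7 -260.3] ang -178.68 len 30.1 rms 0.02
S fil -y mid [ 625.1 -307.2] ang -159.61 len 107.9 rms 0.07
S fil -x mid [ 559.3 -280.3] ang 109.65 len 92.5 rms 0.18
S fil +y mid [ 592.3 -217.6] ang 20.85 len 102.7 rms 0.11
S fil +x mid [ 658.8 -243.2] ang -69.57 len 92.9 rms 0.11
hole (np.float64(309.0341624555034), np.float64(176.91667340679743)) (np.float64(314.4372738853738), np.float64(232.11231874892488)) [625.47561596  15.0853847   72.        ] [628.57325367  15.35757158  60.        ] [625.19065942  15.65935414  72.        ] (array([625.28612663,  15.30013221,  71.88339426]), np.float64(0.6022809400915128))
T 169.02399 [(array([208.33333333, 205.33333333]), np.int32(3)), (array([225.6097561 , 213.24390244]), np.int32(123)), (array([208.38461538, 213.38461538]), np.int32(13))]
S 162.30782 [(array([432.5, 241. ]), np.int32(10))]
```

Measured in world coordinates:
- Blower: (565, -38.8), yaw 0.5°
- Filter: (608.7, -262), yaw 20.4°
- Battery: (424.2, -252.3), yaw 1.5°
- Reset hole: (625.3, 15.2, 72), height agrees with the given 72 mm

The sizes agree as well.

```bash
cat > go.py <<'E'
import sys
from h import *
from scipy.spatial.transform import Rotation as Ro
def go(x,y,z,yaw):
    s=ctrl.read_state();R=Ro.from_euler("xyz",s["tool_rot"]);d=R.inv().apply(np.array([x,y,z])-s["eef_pos"])/10
    w=(R.inv()*Ro.from_euler("xyz",[np.pi,0,yaw])).as_rotvec()
    print("row",d.round(2).tolist(),w.round(3).tolist(),"| at",s["eef_pos"].round(1),s["tool_rot"].round(3),"F",s["force"].round(1),"w",round(s["width"],1),"t",round(s["clock"],1))
if __name__=="__main__": go(*map(float,sys.argv[1:5]))
E
python3 go.py 608.7 -262 180 .356
python3 - <<'E'
from h import *
T=avg("top");S=avg("scene")
for i,c in((T,(221.6,208.9)),(S,(432.5,241.3))):
    u,v=map(round,c);print(i["f"][v-4:v+6,u-5:u+6].round().astype(int),u-5,v-4)
print(two(T,(221.6,208.9),S,(432.5,241.3)))
E
```

```text
row [51.73, -23.58, 12.39] [0.0, -0.0, -0.087] | at [ 172.6 -626.7  303.9] [ 3.142 -0.     0.269] F [ 0.1 -0.2 -0.3] w 85.4 t 0.7
[[136 131 126 123 121 118 114 109 108 106 104]
 [144 144 145 147 147 142 133 127 124 122 118]
 [146 147 153 162 163 155 142 139 141 141 138]
 [145 148 157 169 169 158 138 129 137 143 144]
 [142 148 157 168 167 150 123 106 118 134 143]
 [140 147 152 158 151 121  94  85  91 111 131]
 [139 146 146 144 131 109  91  84  81  85 104]
 [142 145 144 144 138 126 111  95  80  76  88]
 [144 145 145 145 145 142 134 117  97  83  85]
 [144 144 145 145 146 146 143 135 118  95  89]] 217 205
[[ 90  90  90  90  90  90  89  88  88  88  89]
 [ 90  90  91  96 100 100  95  91  89  88  88]
 [ 89  91  99 116 127 128 118 105  94  89  88]
 [ 89  92 105 132 148 153 149 134 106  91  89]
 [ 89  90  98 126 151 161 162 149 113  93  89]
 [ 90  88  87 106 133 147 152 140 109  92  89]
 [ 89  87  83  91 108 121 128 121 101  90  89]
 [ 88  84  81  87  98 110 118 110  96  90  89]
 [ 87  81  80  88  98 110 116 104  93  89  88]
 [ 85  74  76  86  97 108 112 100  91  88  88]] 427 237
(array([493.54336712, 280.13502571, 163.13606515]), np.float64(1.0773928476177232))
```

Emit:
send_rows --rows '[[[51.7, -23.6, 12.4, 0, 0, -0.087], [51.7, -23.6, 12.4, 0, 0, -0.087], [51.7, -23.6, 12.4, 0, 0, -0.087], [51.7, -23.6, 12.4, 0, 0, -0.087], [51.7, -23.6, 12.4, 0, 0, -0.087], [51.7, -23.6, 12.4, 0, 0, -0.087], [51.7, -23.6, 12.4, 0, 0, -0.087], [51.7, -23.6, 12.4, 0, 0, -0.087], [51.7, -23.6, 12.4, 0, 0, -0.087], [51.7, -23.6, 12.4, 0, 0, -0.087]]]' --grip 100

```text
clock: 2.0
eef_pos: [548.7, -311.7, 197.1]
tool_rot: [3.141, -0.0, 0.356]
force: [0.9, -0.4, 0.3]
width: 52.2
gripper_force: 0.0
```

```bash
python3 go.py 608.7 -262 106 .356
```

```text
row [7.35, -2.58, 9.11] [0.001, -0.0, -0.0] | at [ 548.7 -311.7  197.1] [ 3.141 -0.     0.356] F [ 0.9 -0.4  0.3] w 52.2 t 2.0
```

Emit:
send_rows --rows '[[[7.3, -2.6, 4, 0, 0, 0], [7.3, -2.6, 4, 0, 0, 0], [7.3, -2.6, 4, 0, 0, 0], [7.3, -2.6, 4, 0, 0, 0]]]' --grip 125

```text
clock: 2.4
eef_pos: [606.8, -262.3, 156.6]
tool_rot: [-3.141, 0.001, 0.358]
force: [-1.2, -1.6, 0.8]
width: 43.4
gripper_force: 0.0
```

```bash
python3 go.py 608.7 -262 105 .356; python3 - <<'E'
from h import *
T=ctrl.get_image("top");S=ctrl.get_image("scene")
o=np.hstack([crop(T,360,160,420,215,6),crop(S,225,130,300,220,4)[:330]]) 
cv2.imwrite("pics/g1.png",o)
E
```

```text
row [0.19, 0.04, 5.16] [-0.001, 0.001, 0.002] | at [ 606.8 -262.3  156.6] [-3.141e+00  1.000e-03  3.580e-01] F [-1.2 -1.6  0.8] w 43.4 t 2.4
```

View pics/g1.png

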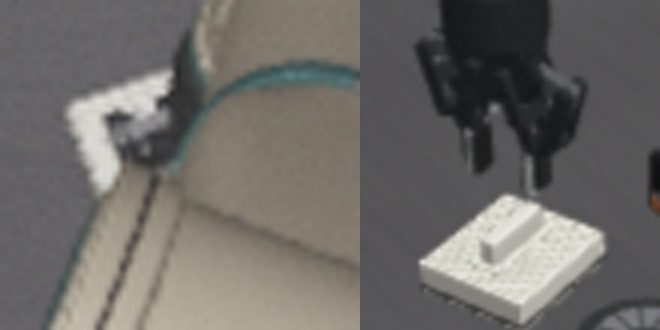

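The scene view shows the fingers straddling the ridge and aligned with it. I'll descend and close.

Emit:
send_rows --rows '[[[0.1, 0, 4, 0, 0, 0], [0.1, 0, 5.1, 0, 0, 0], [0.1, 0, 5.1, 0, 0, 0]]]'

```text
clock: 2.8
eef_pos: [605.4, -263.7, 104.9]
tool_rot: [-3.139, 0.004, 0.354]
force: [0.1, 1.3, -0.7]
width: 43.1
gripper_force: 0.0
```

Emit:
send_rows --rows '[[[0, 0, 0, 0, 0, 0], [0, 0, 0, 0, 0, 0], [0, 0, 0, 0, 0, 0], [0, 0, 0, 0, 0, 0], [0, 0, 0, 0, 0, 0], [0, 0, 0, 0, 0, 0]]]' --grip 255

```text
clock: 3.4
eef_pos: [608.2, -263.4, 108.2]
tool_rot: [3.14, -0.002, 0.356]
force: [-1.8, 0.2, 6.7]
width: 12.5
gripper_force: 62.2
```

```bash
python3 go.py 510.2 -66.8 200 .009
```

```text
row [-2.33, -21.82, -9.22] [0.001, -0.002, 0.347] | at [ 608.2 -263.4  108.2] [ 3.14e+00 -2.00e-03  3.56e-01] F [-1.8  0.2  6.7] w 12.5 t 3.4
```

Emit:
send_rows --rows '[[[0, 0, -2, 0, 0, 0], [0, 0, -6, 0, 0, 0], [0, 0, -9.5, 0, 0, 0], [-0.4, -4, -9.5, 0, 0, 0.06], [-1, -8, -9.5, 0, 0, 0.13], [-1.4, -12, -9.5, 0, 0, 0.2], [-1.8, -16, -9.5, 0, 0, 0.27], [-2.2, -20, -9.5, 0, 0, 0.345], [-2.3, -21.8, -9.5, 0, 0, 0.345], [-2.3, -21.8, -9.5, 0, 0, 0.345]]]'

```text
clock: 4.4
eef_pos: [508.7, -62.9, 201.5]
tool_rot: [-3.139, 0.002, 0.016]
force: [0.5, -0.9, -3.1]
width: 12.7
gripper_force: 61.0
```

```bash
python3 go.py 509.3 -66.8 150 .009; python3 - <<'E'
from h import *
T=ctrl.get_image("top");S=ctrl.get_image("scene")
o=np.hstack([crop(T,290,150,370,240,6)[:540],crop(S,240,110,380,270,3.5)[:540,:]if 0 else cv2.resize(crop(S,260,140,380,260,4),(300,540//1*1),interpolation=cv2.INTER_AREA) if 0 else crop(S,268,130,343,265,4)]) 
cv2.imwrite("pics/g2.png",o)
E
```

```text
row [0.06, 0.41, 5.15] [-0.002, 0.002, 0.007] | at [508.7 -62.9 201.5] [-3.139e+00  2.000e-03  1.600e-02] F [ 0.5 -0.9 -3.1] w 12.7 t 4.4
```

View pics/g2.png

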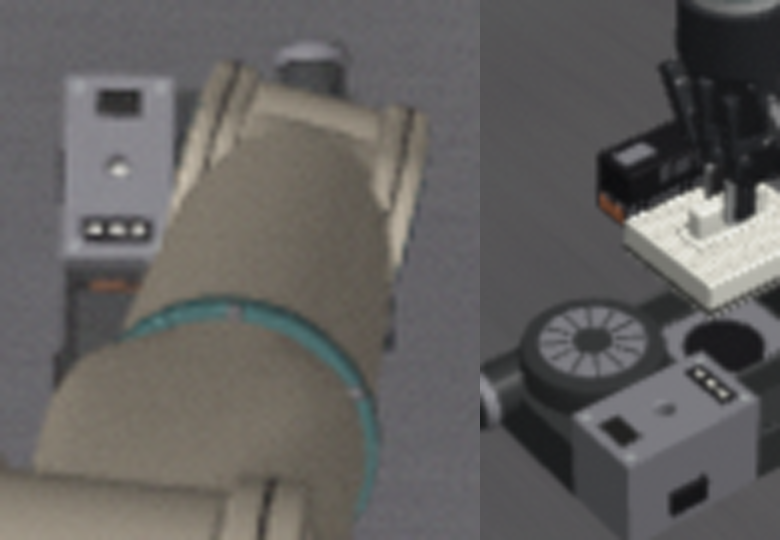

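The filter is held level over the bay and the arm blocks the top view. I'll lower to a hover, settle, and measure the filter's +x and +y edges from the scene camera.

Emit:
send_rows --rows '[[[0.1, 0.4, 2, 0, 0, 0.007], [0.1, 0.4, 4.6, 0, 0, 0.007], [0.1, 0.4, 4.6, 0, 0, 0.007], [0.1, 0.4, 4.6, 0, 0, 0.007]]]'

```text
clock: 4.9
eef_pos: [511.3, -71.8, 155.3]
tool_rot: [3.141, 0.0, 0.002]
force: [0.8, -0.4, -1.8]
width: 12.6
gripper_force: 60.9
```

```bash
python3 go.py 509.3 -66.8 121 .009; python3 - <<'E'
from h import *
S=avg("scene");s=ctrl.read_state();p=s["eef_pos"];zb=p[2]-108
def ex(n,A,B,z):
    a,b=proj(S,A+[z]),proj(S,B+[z]);P,Q,r=edge(S,a,b,w=2.);P,Q=onz(S,*P,z),onz(S,*Q,z);d=Q-P
    print(n,np.round(a),np.round(b),"mid",((P+Q)/2)[:2].round(1),"ang",np.degrees(np.arctan2(d[1],d[0])).round(2),"rms",round(r,2))
x,y=510.2,p[1];z=zb+28
ex("+y top",[x+52,y+47],[x-52,y+47],z);ex("+x top",[x+52,y-47],[x+52,y+47],z);ex("-y top",[x+52,y-47],[x-52,y-47],z)
ex("+y bot",[x+52,y+47],[x-52,y+47],zb);ex("+x bot",[x+52,y-47],[x+52,y+47],zb)
print(p,zb);cv2.imwrite("pics/g3.png",crop(S,255,130,375,265,4))
E
```

```text
row [-0.19, -0.51, 3.43] [0.001, 0.0, -0.007] | at [511.3 -71.8 155.3] [3.141e+00 0.000e+00 2.000e-03] F [ 0.8 -0.4 -1.8] w 12.6 t 4.9
+y top [324. 214.] [353. 199.] mid [510.1 -24.3] ang -179.7 rms 0.09
+x top [304. 196.] [324. 214.] mid [566.8 -69. ] ang 90.16 rms 0.07
-y top [304. 196.] [332. 183.] mid [ 509.8 -119.1] ang 178.62 rms 0.66
+y bot [324. 221.] [353. 207.] mid [509.6 -25.7] ang -179.83 rms 0.45
+x bot [304. 204.] [324. 221.] mid [561.3 -71.6] ang 89.56 rms 0.44
[511.94850916 -71.16331313 156.42109616] 48.42109615651617
```

View pics/g3.png

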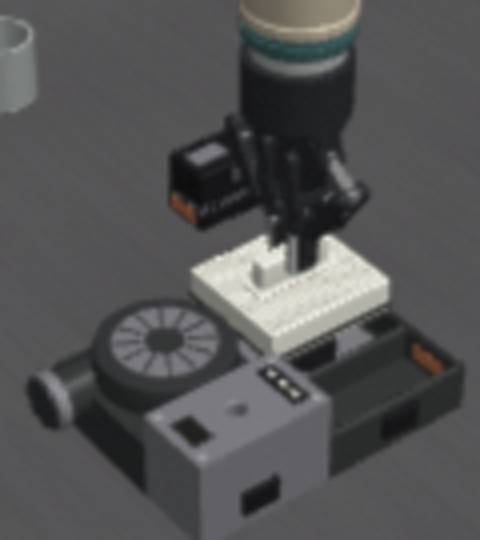

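The filter is level just above the tub and lined up with it. The scene edges put its centre about 1.7 mm ahead of the TCP in x and at the TCP in y. I'll correct for that, then lower.

Emit:
send_rows --rows '[[[-0.35, -0.45, 0.4, 0, 0, -0.007], [-0.35, -0.45, 0.4, 0, 0, -0.007], [-0.35, -0.45, 0.4, 0, 0, -0.007], [-0.35, -0.45, 0.4, 0, 0, -0.007], [-0.35, -0.45, 0.4, 0, 0, -0.007], [-0.35, -0.45, 0.4, 0, 0, -0.007]]]'

```text
clock: 5.65
eef_pos: [507.7, -66.2, 151.4]
tool_rot: [3.142, -0.0, 0.011]
force: [-0.7, 0.1, -2.7]
width: 12.5
gripper_force: 61.0
```

```bash
python3 go.py 508.3 -66.8 121 .009
```

```text
row [0.06, 0.06, 3.04] [0.0, -0.0, 0.002] | at [507.7 -66.2 151.4] [ 3.142 -0.     0.011] F [-0.7  0.1 -2.7] w 12.5 t 5.7
```

Emit:
send_rows --rows '[[[0, 0, 0.6, 0, 0, 0], [0, 0, 1.1, 0, 0, 0], [0, 0, 1.1, 0, 0, 0], [0, 0, 1.4, 0, 0, 0], [0, 0, 1.7, 0, 0, 0], [0, 0, 1.7, 0, 0, 0]]]'

```text
clock: 6.25
eef_pos: [507.3, -66.1, 133.9]
tool_rot: [-3.141, 0.001, 0.011]
force: [0.2, 0.2, -2.6]
width: 12.1
gripper_force: 61.0
```

It went past the rim freely. Continuing down.

Emit:
send_rows --rows '[[[0, 0, 0.5, 0, 0, 0], [0, 0, 0.9, 0, 0, 0], [0, 0, 1.1, 0, 0, 0], [0, 0, 1.2, 0, 0, 0], [0, 0, 1.3, 0, 0, 0], [0, 0, 1.35, 0, 0, 0], [0, 0, 1.4, 0, 0, 0]]]'

```text
clock: 6.95
eef_pos: [507.7, -66.1, 120.4]
tool_rot: [-3.142, -0.0, 0.011]
force: [1.1, -0.3, -2.4]
width: 12.3
gripper_force: 61.0
```

Emit:
send_rows --rows '[[[0, 0, 0.1, 0, 0, 0], [0, 0, 0.2, 0, 0, 0], [0, 0, 0.25, 0, 0, 0], [0, 0, 0.25, 0, 0, 0]]]'

```text
clock: 7.35
eef_pos: [507.6, -66.1, 120.0]
tool_rot: [-3.141, -0.001, 0.011]
force: [-5.7, 0.3, 20.9]
width: 12.2
gripper_force: 64.2
```

Seated: the TCP is at 120 mm, which matches a floor at 12. I'll ease the push and release.

Emit:
send_rows --rows '[[[0, 0, -0.2, 0, 0, 0], [0, 0, -0.2, 0, 0, 0]]]'

```text
clock: 7.55
eef_pos: [507.8, -66.1, 120.2]
tool_rot: [3.141, -0.001, 0.011]
force: [0.8, -0.4, -2.8]
width: 12.2
gripper_force: 61.0
```

Emit:
send_rows --rows '[[[0, 0, 0, 0, 0, 0], [0, 0, 0, 0, 0, 0], [0, 0, -0.2, 0, 0, 0], [0, 0, -1, 0, 0, 0], [0, 0, -4, 0, 0, 0], [0, 0, -8, 0, 0, 0], [0, 0, -10, 0, 0, 0]]]' --grip 130

```text
clock: 8.25
eef_pos: [508.6, -66.4, 223.0]
tool_rot: [3.141, -0.004, 0.011]
force: [0.7, -0.0, 0.0]
width: 41.9
gripper_force: 0.0
```

```bash
python3 go.py 424.2 -252.3 190 .026
```

```text
row [-8.64, 18.5, 3.27] [0.0, -0.004, -0.015] | at [508.6 -66.4 223. ] [ 3.141 -0.004  0.011] F [ 0.7 -0.   0. ] w 41.9 t 8.2
```

Emit:
send_rows --rows '[[[-2, 4, 1, 0, 0, 0], [-4, 9, 2, 0, 0, -0.01], [-6.4, 13.6, 3, 0, 0, -0.015], [-8.6, 18.5, 3.3, 0, 0, -0.015], [-8.6, 18.5, 3.3, 0, 0, -0.015], [-8.6, 18.5, 3.3, 0, 0, -0.015], [-8.6, 18.5, 3.3, 0, 0, -0.015], [-8.6, 18.5, 3.3, 0, 0, -0.015]]]' --grip 0

```text
clock: 9.05
eef_pos: [424.8, -250.0, 187.1]
tool_rot: [-3.141, -0.001, 0.029]
force: [0.1, 0.2, 0.3]
width: 85.0
gripper_force: 0.0
```

```bash
python3 go.py 424.2 -252.3 103 .026; python3 - <<'E'
from h import *
T=ctrl.get_image("top");S=ctrl.get_image("scene")
o=np.hstack([crop(T,290,150,350,240,5),crop(S,255,120,375,265,3.2)[:450]]);cv2.imwrite("pics/g4.png",o)
E
```

```text
row [-0.07, 0.24, 8.41] [-0.001, -0.001, 0.003] | at [ 424.8 -250.   187.1] [-3.141e+00 -1.000e-03  2.900e-02] F [0.1 0.2 0.3] w 85.0 t 9.1
```

View pics/g4.png

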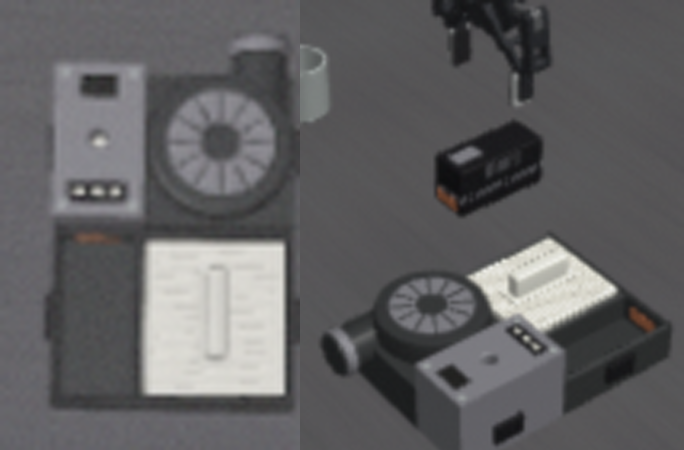

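The filter sits flat and square in the wide bay, level with the rim, and the open gripper is over the battery. I'll descend and grip the battery.

Emit:
send_rows --rows '[[[-0.1, 0.2, 2, 0, 0, 0], [-0.1, 0.2, 4.5, 0, 0, 0], [-0.1, 0.2, 6.5, 0, 0, 0], [-0.1, 0.2, 8, 0, 0, 0], [-0.1, 0.2, 8.4, 0, 0, 0], [-0.1, 0.2, 8.4, 0, 0, 0], [-0.1, 0.2, 8.4, 0, 0, 0]]]'

```text
clock: 9.85
eef_pos: [423.2, -253.8, 103.4]
tool_rot: [3.141, -0.001, 0.027]
force: [0.4, 0.3, 0.6]
width: 85.2
gripper_force: 0.0
```

Emit:
send_rows --rows '[[[0, 0, 0, 0, 0, 0], [0, 0, 0, 0, 0, 0], [0, 0, 0, 0, 0, 0], [0, 0, 0, 0, 0, 0], [0, 0, 0, 0, 0, 0], [0, 0, 0, 0, 0, 0]]]' --grip 255

```text
clock: 10.45
eef_pos: [422.6, -253.0, 103.6]
tool_rot: [-3.14, 0.0, 0.026]
force: [-0.3, 3.4, 7.0]
width: 43.0
gripper_force: 61.4
```

```bash
python3 go.py 509.3 13.2 190 .009
```

```text
row [9.37, -26.39, -8.61] [-0.001, 0.0, 0.017] | at [ 422.6 -253.   103.6] [-3.14   0.     0.026] F [-0.3  3.4  7. ] w 43.0 t 10.4
```

Emit:
send_rows --rows '[[[0, 0, -2, 0, 0, 0], [0, 0, -6, 0, 0, 0], [0, 0, -9.5, 0, 0, 0], [1, -3, -9.5, 0, 0, 0], [2.5, -7.5, -9.5, 0, 0, 0.01], [4.2, -12, -9.5, 0, 0, 0.017], [5.8, -16.5, -9.5, 0, 0, 0.017], [7.4, -21, -9.5, 0, 0, 0.017], [8.7, -25, -9.5, 0, 0, 0.017], [9.2, -26.4, -9.5, 0, 0, 0.017]]]'

```text
clock: 11.45
eef_pos: [508.2, 18.3, 197.3]
tool_rot: [-3.139, 0.0, 0.016]
force: [-0.2, 0.1, -5.7]
width: 43.1
gripper_force: 64.1
```

Emit:
send_rows --rows '[[[0, 0, 2, 0, 0, 0], [0, 0, 4, 0, 0, 0], [0, 0, 4, 0, 0, 0], [0, 0, 4, 0, 0, 0], [0, 0, 4, 0, 0, 0], [0, 0, 4, 0, 0, 0]]]'

```text
clock: 12.05
eef_pos: [508.3, 12.0, 158.7]
tool_rot: [-3.142, -0.002, 0.008]
force: [0.8, -0.2, -5.0]
width: 42.6
gripper_force: 63.9
```

```bash
python3 go.py 508 13.2 148 .009; python3 - <<'E'
from h import *
S=avg("scene");s=ctrl.read_state();p=s["eef_pos"];zb=p[2]-103.6
def ex(n,A,B,z):
    a,b=proj(S,A+[z]),proj(S,B+[z]);P,Q,r=edge(S,a,b,w=2.);P,Q=onz(S,*P,z),onz(S,*Q,z);d=Q-P
    print(n,np.round(a),np.round(b),"mid",((P+Q)/2)[:2].round(1),"ang",np.degrees(np.arctan2(d[1],d[0])).round(2),"rms",round(r,2))
x,y=p[0]+1.6,p[1];z=zb+55
ex("+y top",[x+52,y+22],[x-52,y+22],z);ex("+x top",[x+52,y-22],[x+52,y+22],z)
ex("+y bot",[x+52,y+22],[x-52,y+22],zb);ex("+x bot",[x+52,y-22],[x+52,y+22],zb)
print(p.round(1),zb)
E
```

```text
row [-0.03, -0.12, 1.07] [-0.0, -0.002, -0.001] | at [508.3  12.  158.7] [-3.142e+00 -2.000e-03  8.000e-03] F [ 0.8 -0.2 -5. ] w 42.6 t 12.1
+y top [339. 215.] [369. 200.] mid [509.9  34.8] ang -178.99 rms 0.66
+x top [328. 206.] [339. 215.] mid [557.6   9.6] ang 102.02 rms 0.9
+y bot [338. 231.] [367. 216.] mid [507.9  29.7] ang -179.73 rms 0.22
+x bot [327. 222.] [338. 231.] mid [560.4  11.5] ang 100.34 rms 0.28
[508.1  12.2 158.4] 54.83293542390285
```

The dark-on-dark edges are weak, but +y top agrees with the TCP to within 0.6 mm. I'll align and lower while watching the force.

Emit:
send_rows --rows '[[[0, -0.1, 0.6, 0, 0, 0], [0, -0.1, 1, 0, 0, 0], [0, -0.1, 1.2, 0, 0, 0], [0, -0.1, 1.4, 0, 0, 0], [0, -0.1, 1.6, 0, 0, 0], [0, -0.1, 1.8, 0, 0, 0], [0, -0.1, 2, 0, 0, 0], [0, -0.1, 2, 0, 0, 0]]]'

```text
clock: 13.0
eef_pos: [507.6, 13.2, 137.6]
tool_rot: [3.142, 0.0, 0.009]
force: [0.7, -0.0, -5.2]
width: 42.7
gripper_force: 64.2
```

Emit:
send_rows --rows '[[[0, 0, 0.4, 0, 0, 0], [0, 0, 0.8, 0, 0, 0], [0, 0, 1.1, 0, 0, 0], [0, 0, 1.4, 0, 0, 0], [0, 0, 1.6, 0, 0, 0], [0, 0, 1.8, 0, 0, 0], [0, 0, 2, 0, 0, 0], [0, 0, 2.1, 0, 0, 0], [0, 0, 2.15, 0, 0, 0]]]'

```text
clock: 13.9
eef_pos: [507.8, 13.2, 116.3]
tool_rot: [-3.142, 0.0, 0.009]
force: [-0.1, 0.1, -5.2]
width: 42.4
gripper_force: 64.2
```

Emit:
send_rows --rows '[[[0, 0, 0.08, 0, 0, 0], [0, 0, 0.15, 0, 0, 0], [0, 0, 0.2, 0, 0, 0], [0, 0, 0.2, 0, 0, 0]]]'

```text
clock: 14.3
eef_pos: [507.8, 13.2, 115.6]
tool_rot: [-3.141, -0.001, 0.009]
force: [-2.2, -0.5, 7.8]
width: 42.6
gripper_force: 66.0
```

Seated at 115.6, as expected. Release, rise, and head towards the rack side, measuring the punch once the arm is clear.

Emit:
send_rows --rows '[[[0, 0, -0.1, 0, 0, 0], [0, 0, -0.1, 0, 0, 0], [0, 0, -0.1, 0, 0, 0], [0, 0, -1, 0, 0, 0], [0, 0, -4, 0, 0, 0], [0, 0, -8, 0, 0, 0], [0, 0, -12, 0, 0, 0], [0, 0, -16, 0, 0, 0]]]' --grip 75

```text
clock: 15.1
eef_pos: [507.4, 13.1, 276.4]
tool_rot: [3.142, -0.0, 0.009]
force: [0.4, 0.7, -0.4]
width: 60.5
gripper_force: 0.0
```

```bash
python3 go.py 493 281 260 1.42; python3 - <<'E'
from h import *
T=avg("top");S=avg("scene")
def blob(i,u,v,th):
    u0,v0=round(u),round(v);g=i["f"][v0-6:v0+7,u0-6:u0+7];m=(g>th).astype(np.uint8);N,l,st,ce=cv2.connectedComponentsWithStats(m)
    k=l[6,6];return ce[k]+[u0-6,v0-6],st[k,4]
a,na=blob(T,220.5,208,152);b,nb=blob(S,432.3,240.7,125);print(a,na,b,nb,two(T,a,S,b),onz(T,*a,166),onz(S,*b,166))
# base of shank at shelf z=78 and hex heads (dark) in top view
g=T["f"];m=(g<105).astype(np.uint8);N,l,st,ce=cv2.connectedComponentsWithStats(m[195:235,195:265])
for k in range(1,N):
    if st[k,4]>5: c=ce[k]+[195,195];print(st[k],c.round(1),"z78",onz(T,*c,78)[:2].round(1),"z114",onz(T,*c,114)[:2].round(1))
# rack long top edges (scene), z=78
R=lambda x,y:(390+(x+.5)/6-.5,230+(y+.5)/6-.5)
for n,p,q in(("-y?",(65,138),(140,100)),("near",(65,138),(295,375)),("far",(270,215),(383,332)),("end",(297,378),(383,332))):
    P,Q,r=edge(S,R(*p),R(*q),w=1.5);P,Q=onz(S,*P,78),onz(S,*Q,78);d=Q-P;print(n,P[:2].round(1),Q[:2].round(1),np.degrees(np.arctan2(d[1],d[0])).round(1),np.hypot(*d[:2]).round(1),round(r,2))
E
```

```text
row [-1.22, -26.8, 1.64] [0.0, -0.0, -1.411] | at [507.4  13.1 276.4] [ 3.142 -0.     0.009] F [ 0.4  0.7 -0.4] w 60.5 t 15.1
[220.28571429 208.        ] 7 [432.06666667 241.26666667] 15 (array([496.47123981, 282.51358867, 166.4600989 ]), np.float64(1.5234806282243047)) [496.09311602 283.23909317 166.        ] [496.56780957 281.66794033 166.        ]
[   0    0   70   40 1936] [230.4 214.3] z78 [490.9 270.2] z114 [485.3 262.4]
[15 12  7  7 34] [212.9 209.6] z78 [505.3 328.5] z114 [499.2 319.1]
[28 14  6  6 24] [225.5 211.5] z78 [499.9 286.8] z114 [494.1 278.5]
[43 17  5  6 22] [240.  214.5] z78 [491.  238.5] z114 [485.4 231.6]
-y? [505.1 204.3] [466.1 210.6] 170.8 39.5 0.29
near [505.9 206.7] [528.  347.9] 81.1 143.0 0.1
far [474.4 287. ] [483.3 353.7] 82.4 67.3 0.59
end [528.6 349.5] [485.5 355.1] 172.6 43.4 0.1
```

The punch head is at (496.4, 282.4, 166.5), and the 166 mm height matches. The rack row runs at 81.5°. Move above it with the fingers closing across the rack.

Emit:
send_rows --rows '[[[-0.1, -2.7, 0.2, 0, 0, -0.14], [-0.2, -5.4, 0.4, 0, 0, -0.28], [-0.4, -8, 0.6, 0, 0, -0.42], [-0.5, -10.7, 0.8, 0, 0, -0.56], [-0.6, -13.4, 1, 0, 0, -0.7], [-0.7, -16, 1, 0, 0, -0.85], [-0.8, -19, 1, 0, 0, -1.0], [-0.9, -22, 1, 0, 0, -1.15], [-0.9, -25, 1, 0, 0, -1.29], [-0.9, -26.9, 1, 0, 0, -1.413]]]'

```text
clock: 16.4
eef_pos: [495.1, 284.5, 262.5]
tool_rot: [-3.138, 0.0, 1.43]
force: [0.2, -0.4, -0.5]
width: 60.3
gripper_force: 0.0
```

Emit:
send_rows --rows '[[[0, 0, 0, 0, 0, 0], [0, 0, 0, 0, 0, 0], [0, 0, 0, 0, 0, 0], [0, 0, 0, 0, 0, 0]]]'

```text
clock: 16.8
eef_pos: [496.6, 280.6, 264.0]
tool_rot: [-3.141, 0.001, 1.419]
force: [0.0, -0.0, -0.5]
width: 60.1
gripper_force: 0.0
```

```bash
python3 go.py 496.2 282 183 1.422
```

```text
row [0.15, -0.06, 8.1] [-0.0, 0.001, -0.003] | at [496.6 280.6 264. ] [-3.141e+00  1.000e-03  1.419e+00] F [ 0.  -0.  -0.5] w 60.1 t 16.8
```

Emit:
send_rows --rows '[[[0.1, 0, 1.5, 0, 0, 0], [0.1, 0, 3.5, 0, 0, 0], [0.1, 0, 5.5, 0, 0, 0], [0.1, 0, 7, 0, 0, 0], [0.1, 0, 8, 0, 0, 0], [0.1, 0, 8.1, 0, 0, 0], [0.1, 0, 8.1, 0, 0, 0], [0.1, 0, 8.1, 0, 0, 0]]]'

```text
clock: 17.6
eef_pos: [497.0, 283.3, 184.2]
tool_rot: [3.14, -0.001, 1.421]
force: [-0.3, 0.0, 0.5]
width: 60.6
gripper_force: 0.0
```

Emit:
send_rows --rows '[[[0, 0, 0, 0, 0, 0], [0, 0, 0, 0, 0, 0], [0, 0, 0, 0, 0, 0], [0, 0, 0, 0, 0, 0], [0, 0, 0, 0, 0, 0], [0, 0, 0, 0, 0, 0], [0, 0, 0, 0, 0, 0]]]' --grip 255

```text
clock: 18.3
eef_pos: [496.2, 283.4, 183.6]
tool_rot: [-3.141, -0.0, 1.422]
force: [-2.6, 0.1, 4.9]
width: 10.4
gripper_force: 58.4
```

Gripped on the shank. Draw it straight up by 11 cm.

Emit:
send_rows --rows '[[[0, 0, -0.5, 0, 0, 0], [0, 0, -1.5, 0, 0, 0], [0, 0, -3, 0, 0, 0], [0, 0, -5, 0, 0, 0], [0, 0, -7, 0, 0, 0], [0, 0, -9, 0, 0, 0], [0, 0, -11, 0, 0, 0], [0, 0, -11, 0, 0, 0], [0, 0, -11, 0, 0, 0]]]'

```text
clock: 19.2
eef_pos: [496.8, 282.9, 293.6]
tool_rot: [3.141, -0.0, 1.421]
force: [-0.8, -0.0, -1.0]
width: 10.5
gripper_force: 58.5
```

```bash
python3 go.py 625.3 15.2 293 1.422; python3 - <<'E'
from h import *
T=avg("top");S=avg("scene");s=ctrl.read_state();p=s["eef_pos"];print(p)
tip=p-[0,0,177.6]
for n,i in(("T",T),("S",S)):print(n,np.round(proj(i,tip),1),np.round(proj(i,p-[0,0,70]),1))
u,v=map(round,proj(S,tip));cv2.imwrite("pics/p1.png",crop(S,u-45,v-75,u+45,v+25,6))
E
```

```text
row [-24.56, 16.7, 0.06] [0.001, -0.0, -0.001] | at [496.8 282.9 293.6] [ 3.141 -0.     1.421] F [-0.8 -0.  -1. ] w 10.5 t 19.2
[496.29276698 282.93394957 292.47359119]
T [224.1 210.7] [215.9 204.6]
S [429.  257.8] [436.7 222.4]
```

View pics/p1.png

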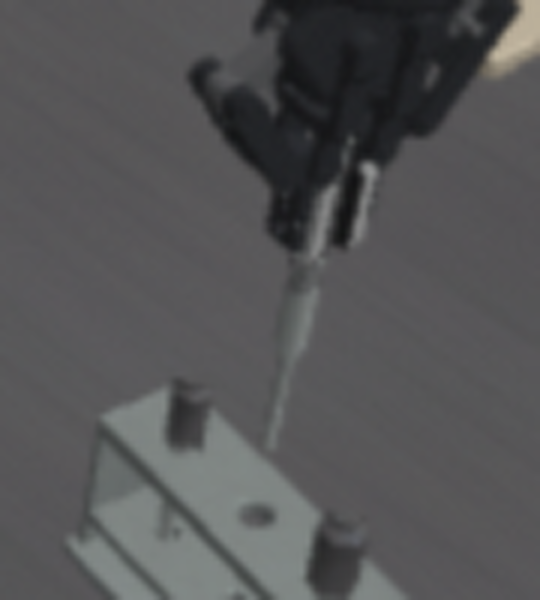

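The punch hangs straight. Its tip is at crop (271,447), which is px (428.6,257.0), against a predicted (429.0,257.8). The other punches are undisturbed. Move above the hole.

Emit:
send_rows --rows '[[[-1.5, 1, 0, 0, 0, 0], [-4.5, 3, 0, 0, 0, 0], [-8, 5.4, 0, 0, 0, 0], [-11.5, 7.8, 0, 0, 0, 0], [-15, 10.2, 0, 0, 0, 0], [-18.5, 12.6, 0, 0, 0, 0], [-21.5, 14.7, 0, 0, 0, 0], [-23.6, 16, 0, 0, 0, 0], [-24.6, 16.7, 0, 0, 0, 0], [-24.6, 16.7, 0, 0, 0, 0]]]'

```text
clock: 20.5
eef_pos: [625.5, 13.3, 292.7]
tool_rot: [-3.141, 0.001, 1.419]
force: [-0.1, -0.0, -1.5]
width: 10.7
gripper_force: 58.5
```

Emit:
send_rows --rows '[[[0, 0, 0.5, 0, 0, 0], [0, 0, 1.5, 0, 0, 0], [0, 0, 2.5, 0, 0, 0], [0, 0, 3, 0, 0, 0], [0, 0, 3, 0, 0, 0], [0, 0, 3, 0, 0, 0], [0, 0, 3, 0, 0, 0]]]'

```text
clock: 21.2
eef_pos: [625.5, 15.2, 263.7]
tool_rot: [3.141, -0.0, 1.422]
force: [0.1, -0.1, -0.6]
width: 10.7
gripper_force: 58.5
```

```bash
python3 go.py 625.3 15.2 262 1.422; python3 - <<'E'
from h import *
S=avg("scene",4);p=ctrl.read_state()["eef_pos"];tip=p-[0,0,177.6];u,v=proj(S,tip);print(p,"pred tip px",u,v,"hole px 314.4 232.1; hole proj",proj(S,[625.3,15.2,72]))
u,v=round(u),round(v);print(u-7,v-12);print(S["f"][v-12:v+9,u-7:u+9].round().astype(int))
E
```

```text
row [0.0, -0.02, 0.17] [0.001, -0.0, -0.0] | at [625.5  15.2 263.7] [ 3.141 -0.     1.422] F [ 0.1 -0.1 -0.6] w 10.7 t 21.2
[625.34004783  15.05632106 263.68232624] pred tip px 314.27327135335196 227.9073155816601 hole px 314.4 232.1; hole proj (np.float64(314.2957480404568), np.float64(232.0339807737392))
307 216
[[118 113  87  64  57  64  89 127 176 204 216 221 218 216 212 207]
 [106 105  79  61  57  64  88 116 141 170 198 210 209 205 202 198]
 [ 97  88  69  58  57  64  87 108 110 128 160 189 196 190 175 167]
 [ 93  74  61  56  57  65  88 104  91  98 124 150 162 155 144 145]
 [ 78  62  57  56  57  64  88 104  88  88 109 126 134 129 125 130]
 [ 63  57  56  57  57  63  89 109 103 108 117 122 118 109  97  96]
 [ 57  57  57  59  62  72  93 114 118 121 123 117  96  75  75  99]
 [ 58  60  64  72  86  99 104 118 123 124 123 116  88  63  73 114]
 [ 66  75  88 103 112 115 109 119 124 124 124 121 107  83  69  80]
 [ 89 104 113 120 122 119 110 120 124 125 124 124 120 108  85  65]
 [114 120 123 124 124 119 111 120 124 125 125 124 124 121 110  89]
 [123 124 124 124 124 120 114 121 125 124 124 124 124 124 121 112]
 [124 124 124 124 124 123 119 123 124 124 124 124 124 124 124 122]
 [124 124 124 124 125 126 125 124 123 123 124 124 124 124 124 124]
 [124 124 124 125 127 130 127 120 115 117 122 124 124 124 124 124]
 [124 124 124 125 125 121 110 100  95 102 117 123 124 124 124 124]
 [124 124 124 123 118 110  99  88  84  94 115 123 124 124 124 124]
 [124 124 124 123 118 111 102  95  94 105 119 124 124 124 124 124]
 [124 124 124 124 122 120 117 115 115 119 123 124 124 124 124 124]
 [124 124 124 124 124 124 123 123 123 124 124 124 124 124 125 124]
 [119 123 124 124 124 124 124 124 124 124 124 124 124 124 124 123]]
```

The pin sits about 0.6 px (1.5 mm) left of the hole centre. I'll correct by 1 mm towards the hole and go down into the mouth.

Emit:
send_rows --rows '[[[0.06, -0.1, 0.4, 0, 0, 0], [0.06, -0.1, 0.9, 0, 0, 0], [0.06, -0.1, 1.2, 0, 0, 0], [0.06, -0.1, 1.5, 0, 0, 0], [0.06, -0.1, 1.8, 0, 0, 0], [0.06, -0.1, 2, 0, 0, 0], [0.06, -0.1, 2, 0, 0, 0]]]'

```text
clock: 22.1
eef_pos: [624.1, 15.7, 242.9]
tool_rot: [-3.141, 0.0, 1.422]
force: [-0.7, -1.1, -1.3]
width: 10.4
gripper_force: 58.5
```

Inside the hole with no contact. Continue to just above the button.

Emit:
send_rows --rows '[[[0, 0, 0.3, 0, 0, 0], [0, 0, 0.6, 0, 0, 0], [0, 0, 0.8, 0, 0, 0], [0, 0, 0.95, 0, 0, 0], [0, 0, 0.95, 0, 0, 0], [0, 0, 0.95, 0, 0, 0]]]'

```text
clock: 22.7
eef_pos: [624.3, 15.9, 233.9]
tool_rot: [3.142, -0.0, 1.422]
force: [-0.2, 0.1, -0.9]
width: 10.6
gripper_force: 58.5
```

Emit:
send_rows --rows '[[[0, 0, 0.05, 0, 0, 0], [0, 0, 0.1, 0, 0, 0], [0, 0, 0.15, 0, 0, 0], [0, 0, 0.2, 0, 0, 0], [0, 0, 0.2, 0, 0, 0], [0, 0, 0.2, 0, 0, 0]]]'

```text
clock: 23.3
eef_pos: [624.3, 15.8, 231.9]
tool_rot: [3.141, -0.0, 1.422]
force: [0.3, 0.5, -0.7]
width: 10.3
gripper_force: 58.5
```

Emit:
send_rows --rows '[[[0, 0, 0.05, 0, 0, 0], [0, 0, 0.1, 0, 0, 0], [0, 0, 0.15, 0, 0, 0], [0, 0, 0.2, 0, 0, 0], [0, 0, 0.2, 0, 0, 0], [0, 0, 0.2, 0, 0, 0]]]'

```text
clock: 23.9
eef_pos: [624.4, 15.8, 230.0]
tool_rot: [3.141, -0.0, 1.422]
force: [-0.6, -0.0, 1.8]
width: 10.4
gripper_force: 58.6
```

Emit:
send_rows --rows '[[[0, 0, 0.05, 0, 0, 0], [0, 0, 0.1, 0, 0, 0], [0, 0, 0.1, 0, 0, 0], [0, 0, 0.1, 0, 0, 0]]]'

```text
clock: 24.3
eef_pos: [624.3, 15.8, 228.9]
tool_rot: [3.141, -0.0, 1.422]
force: [0.4, 0.1, 1.8]
width: 10.6
gripper_force: 58.6
```

Spring contact: about 2.8 N net, so about 2 mm of travel. Continue.

Emit:
send_rows --rows '[[[0, 0, 0.06, 0, 0, 0], [0, 0, 0.12, 0, 0, 0], [0, 0, 0.18, 0, 0, 0], [0, 0, 0.22, 0, 0, 0], [0, 0, 0.22, 0, 0, 0], [0, 0, 0.22, 0, 0, 0]]]'

```text
clock: 24.9
eef_pos: [624.3, 15.8, 226.8]
tool_rot: [3.141, -0.0, 1.422]
force: [0.6, -0.2, 3.7]
width: 10.8
gripper_force: 58.6
```

Emit:
send_rows --rows '[[[0, 0, 0.04, 0, 0, 0], [0, 0, 0.08, 0, 0, 0], [0, 0, 0.08, 0, 0, 0], [0, 0, 0.08, 0, 0, 0]]]'

```text
clock: 25.3
eef_pos: [624.4, 15.9, 226.5]
tool_rot: [3.141, -0.0, 1.422]
force: [-1.7, -0.1, 6.8]
width: 10.4
gripper_force: 59.4
```

The stop is reached: 0.8 mm commanded gave 0.3 mm, and the net push is about 7.8 N. I'll check that it holds.

Emit:
send_rows --rows '[[[0, 0, 0.02, 0, 0, 0], [0, 0, 0.02, 0, 0, 0], [0, 0, 0.02, 0, 0, 0], [0, 0, 0.02, 0, 0, 0], [0, 0, 0.02, 0, 0, 0], [0, 0, 0.02, 0, 0, 0]]]'

```text
clock: 25.9
eef_pos: [624.5, 15.9, 226.4]
tool_rot: [3.141, -0.0, 1.422]
force: [-2.2, 0.6, 7.9]
width: 10.3
gripper_force: 59.5
```

```bash
python3 - <<'E'
from h import *
T=ctrl.get_image("top")
for _ in range(4):
    S=ctrl.get_image("scene");s=ctrl.read_state();print(s["clock"],s["eef_pos"].round(2),s["force"].round(2),s["gripper_force"])
S["f"]=S["pixels"].mean(2).astype(np.float32)
# battery top z=67, filter ridge top z=64, predicted brightness at expected places
for n,P in(("bat top+y edge",[(562,35.5,67),(458,34.5,67)]),("filter rear",[(457,-113,40),(457,-20,40)])):
    p,q,r=edge(S,proj(S,P[0]),proj(S,P[1]),w=2);print(n,onz(S,*p,P[0][2]).round(1),onz(S,*q,P[0][2]).round(1),round(r,2))
E
```

```text
26.0 [624.47  15.89 226.45] [-1.84  0.02  7.47] 59.49497580528259
26.05 [624.49  15.91 226.48] [-1.22 -0.01  8.43] 59.49495077133179
26.1 [624.46  15.84 226.46] [-1.76  0.07  8.03] 59.49506878852844
26.15 [624.46  15.9  226.45] [-1.17  0.35  8.04] 59.495158195495605
bat top+y edge [562.7  37.5  67. ] [458.1  34.7  67. ] 0.55
filter rear [ 458.  -112.5   40. ] [456.8 -20.1  40. ] 0.24
```

The push holds steady at about 9 N net with the button on its stop. The battery top edge and filter edge both sit at their seated heights and positions.

```bash
python3 -c "from cell import ctrl; print(ctrl.finish_job())"
```

```text
the job is handed in; nothing more can be done
None
```

I packed the filter and battery fully home in their bays, and the pin punch is still gripped with the reset button held on its stop at about 9 N; the job was handed in at about 26 s.

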